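# Seat the mould's locating ring

### The arm

A 6-joint arm with a two-finger parallel gripper is mounted at the origin on the work surface. World frame = base frame: x ahead of the robot, y to its left, z up, the work surface at z = 0. Lengths are in m, angles in rad, forces in N, time in s.
With the tool pointing down it reaches from about 0.25 to 0.725 m from the base axis. Payload 4 kg.
Tool frame: the origin (TCP) lies between the finger pads; the fingertips stand robot.tips_ahead ahead of it and the grasp point (between the pads) lies 8 mm behind it (robot.tips_ahead is the distance from the TCP to the fingertips, in m); z points along the fingers, y is the direction in which the jaws open and shut (so a half turn about z gives the same grasp; the last joint's range is limited). The gripper opens to 85 mm and grips with 20 to 120 N. Pads are 22 mm wide; open, the fingers measure 114 mm over their backs; the gripper's body (76 mm by 85 mm) begins 54 mm behind the grasp point. The pads swing forward as they close: fully open they stand 13 mm farther back than shut.
Start: joints at [1.181, 0.241, 0.005, 1.335, 0, 1.571], TCP at [0.19, 0.462, 0.242] pointing down, gripper open.
Joint ranges: [-2.72, 2.72], [-1.05, 1.87], [-1.09, 1.28], [-1.99, 2.15], [-1.42, 1.44], [-3.14, 3.14]. Speed limits (rad/s): [2.79, 2.79, 3.14, 3.14, 3.14, 3.14].

### API

Orientations are given as a unit quaternion [x, y, z, w].
In Python, from rig import robot gives the robot as it stands. The module is installed in compiled form; this text tells all that it offers.
- The arm moves only by the tool carry_out, never from a script. Its argument "series" is a list of rows, each an object with "linear": the shift along the tool's x, y, z in units of 30 mm (1.0 is 30 mm), a list of three; "rot": the turn, a rotation vector about the tool's x, y, z in units of 8 degrees (1.0 is 8 degrees), a list of three; "gripper": the closure, from -1 (fully open) to 1 (shut). In form: [{"linear": [x, y, z], "rot": [ax, ay, az], "gripper": gripper}, ...]. A call has 1 to 20 rows; each row is the pose to reach, as a shift and turn from the pose commanded when the call began, along the tool's axes at that moment; what a row does not reach only later rows make up. A row lasts 1/10 s, in which the tool goes at most 50 mm and 8.59 degrees, less where a joint would pass 70% of its speed; a pose out of reach is approached as far as the arm can. A call with a gripper value outside its range is refused whole. The fingers move at their own pace and stop on an object; "force" is the grip in N (left out, the last holds). Time passes only in rows, so rows that repeat a pose let the fingers close. It gives the time, the measured TCP pose, the force and the opening at its end, in the units of the state.
- robot.get_obs(): the state, without advancing time (a new reading comes with each control period).
- robot.snapshot(name): name is "side" or "top"; returns a dict with "pixels" (420x560x3 uint8, blue, green, red), "z_map" (420x560 float32, m along the optical axis (not along the pixel's ray), 0 where there is no reading), "fov_y" (degrees; the focal length in pixels is half the picture's height over the tangent of half this angle, whatever the lens; pixels are square), "cx", "cy" (the principal point, pixels), "dist" ([k1, k2, p1, p2, k3] as OpenCV has them; the pictures are not rectified), "xyz" and "orientation" of the camera in the world. Camera axes: x right, y down, z forward; pixel columns grow to the right and rows downward; lengths in m; the calibration is good to about 2 mm. A picture is of the moment at which its call begins.
- robot.hand_in(): hands the job in, once; it reports no verdict.
Trained networks look in a picture, given as the dict that the camera call returned (one of the last four; its "shot" number tells which), for a name from the list of things; names that differ only in an ending like _2 or _b are one class to them, and where a whole thing is asked for, a point or a joint stands for the part that bears it (a point fixed in the world has none). Each returns a list of dicts, best first, with "score" (0 to 1); they miss things now and then, are a little off and sometimes report something else, mostly with a low value. They report only what shows in the picture. A call takes as long as a camera call.
- robot.look_for(name, picture): "extent" ([left, top, right, bottom] in pixels, round what is visible of it).
- robot.outline_of(name, picture): "mask" (420x560 bool, what is visible of it) and "extent" ([left, top, right, bottom] in pixels, round what is visible of it).
The state is a dict: "clock": time; "joint_pos": joint angles; "qvel": joint speeds; "effort": joint torques, N m; "position": TCP position; "tool_rot": TCP orientation; "ft_force": force on the tool from outside, world axes, zero at the start; "wrist_torque": the same for the moment, N m; "gripper_width": opening from 0.0 (shut) to 1.0 (fully open).
Only numpy, scipy, OpenCV 4.12 (cv2) and the standard library are available. Lean on these libraries where they do the work, as an engineer would, in place of code of your own. Each camera call takes 0.05 s, during which the arm holds its last target.

### The job

The dark 100 mm locating ring lies on top of the mould beside its round recess. Push it across the plate with the fingertips, without picking it up, until it drops over the recess edge and lies fully home, flat on the recess floor. Leave the screws that stand on the plate, and the oil bottle and spray can on the bench, where they are.

Things in the scene. Friction and masses are not known exactly. Their poses are not given: they have to be found in the camera images.
- ring: The locating ring to be seated: a flat dark grey steel ring lying flat on top of the mould, outside diameter 100 mm, bore 36 mm, 14 mm thick, about 0.7 kg, with four small screw holes on its face. Origin at the centre of its underside, z up. It slides on the plate under a sideways push of about 3 to 6 N. (A second, larger and bright ring, 120 mm across, lies on the bench and plays no part.)
- mould: The fixed half of an injection mould lying on the bench on two wooden battens; it is heavy and does not move. Its bright steel top (clamp) plate is 280 mm along its x by 340 mm along its y and 27 mm thick, flat and level, its upper face 93 mm above the bench. Origin on the bench under the plate's centre, x and y along its sides, z up. The plate below it is set back 25 mm on the x sides; two brass water nipples stick out there, well below the top.
- recess (a point): Centre of the floor of the round recess in the middle of the mould's top plate, z up. The recess is 103 mm across and 6 mm deep with a square-edged rim (1 mm edge break), so its floor lies 87 mm above the bench. The ring's start centre is 85 to 125 mm from it, so the ring may already overhang the recess a little. Seated, the ring lies flat on this floor and stands 8 mm proud of the plate.
- screw_a: Small black cap screw standing on its head on the mould's top plate (head 13 mm across, 8 mm high, 33 mm tall in all); it stands on the other side of the recess from the ring. Origin at the centre of its underside. Leave alone.
- screw_b: A like cap screw, standing on the top plate near the middle of its +x edge. Origin at the centre of its underside. Leave alone.
- oiler: Amber oil bottle with black spout on the bench beside the mould, 54 mm across, 125 mm tall, spout reaching 45 mm to one side. Origin at the centre of its underside. Leave alone.
- spray_can: Yellow spray can with a red cap on the bench beside the mould, 53 mm across, 150 mm tall. Origin at the centre of its underside. Leave alone.

How it is judged:
On the way, in this order (a step that is already met when the one before it is completed fails the run):
1. the ring, still flat on the plate, has been pushed well out over the recess (horizontal distance between ring and recess below 0.06 m and z of ring in the frame of recess above 0.004 m), for 0.05 s.
2. the ring has dropped into the recess and lies flat on its floor (horizontal distance between ring and recess below 0.004 m and z of ring in the frame of recess below 0.0015 m and angle between ring's own z axis and vertical below 0.025 rad), for 0.3 s.
At the end, for the whole second after the job is handed in: The ring lies in the recess: centre within 4 mm of the recess centre, underside within 1.5 mm of the recess floor, level within 1.4 degrees, at rest; the two screws, the oil bottle and the spray can within 15 mm of where they started (all of step 2 and linear speed of ring below 0.01 m/s and distance of each of screw_a, screw_b, oiler, spray_can from where it was at the start of the episode below 0.015 m); the robot touches nothing.
It fails at once if the ring is lifted off the plate (its underside's centre more than 6 mm above the plate's top face) or tipped past 20 degrees (z of ring in the frame of recess above 0.012 m or angle between ring's own z axis and vertical above 0.35 rad).
It fails at once if the ring is pushed off the mould (z of ring in the frame of recess below -0.02 m).
It fails at once if a cap screw is knocked over or shoved more than 15 mm (distance of any of screw_a, screw_b from where it was at the start of the episode above 0.015 m or angle between any of screw_a, screw_b's own z axis and vertical above 0.6 rad).
It fails at once if the oil bottle or the spray can is shoved more than 15 mm (distance of any of oiler, spray_can from where it was at the start of the episode above 0.015 m).
It also fails if it takes over 35 s, if anything falls off the work surface, if the arm or the gripper's body presses on something with over 40 N, if the wrist force passes 120 N, or if a joint passes its speed limit or range.

## Working session

There is one attempt and no reset: what is moved stays moved. The work goes in short steps, Python scripts to look and compute and a tool call to move; the robot and the scene stay as the last step left them, time stands still between calls to the robot, and variables do not carry over. Pictures are saved under pics/ and viewed, and the job is handed in when it is done.

Besides the shell and the picture viewer there is one more tool, called after "Call:" as name(argument=value, ...), one argument or row to a line, values as JSON. carry_out: Moves the arm, as the interface text tells. Its arguments: {"type":"object","properties":{"series":{"type":"array","items":{"type":"object","properties":{"linear":{"type":"array","items":{"type":"number"}},"rot":{"type":"array","items":{"type":"number"}},"gripper":{"type":"number"}}}},"force":{"type":"number"}},"required":["series"]}

```bash
mkdir -p pics
cat > h.py <<'E'
import numpy as np, cv2
from scipy.spatial.transform import Rotation as R
from rig import robot
def K(s):
    f=s["pixels"].shape[0]/2/np.tan(np.radians(s["fov_y"])/2)
    return np.array([[f,0,s["cx"]],[0,f,s["cy"]],[0,0,1.]])
def ray(s,uv):
    p=cv2.undistortPoints(np.array(uv,float).reshape(-1,1,2),K(s),np.array(s["dist"],float)).reshape(-1,2)
    d=np.c_[p,np.ones(len(p))]
    return R.from_quat(s["orientation"]).apply(d), np.array(s["xyz"])
def onplane(s,uv,z):
    d,o=ray(s,uv); return o+d*((z-o[2])/d[:,2])[:,None]
def proj(s,P):
    r=R.from_quat(s["orientation"]).inv(); t=-r.apply(s["xyz"])
    return cv2.projectPoints(np.array(P,float).reshape(-1,3),r.as_rotvec(),t,K(s),np.array(s["dist"],float))[0].reshape(-1,2)
E
python3 - <<'E'
from h import *
print(robot.get_obs()); print("tips",robot.tips_ahead)
for n in("side","top"):
    s=robot.snapshot(n); cv2.imwrite(f"pics/{n}0.png",s["pixels"]); print(n,s["xyz"],s["orientation"],s["fov_y"],s["dist"])
    for o in("ring","mould","screw_a","oiler","spray_can"):
        for d in robot.look_for(o,s)[:3]:
            print(o,round(d["score"],2),np.round(d["extent"]))
E
```

```text
{'clock': 0.0, 'joint_pos': array([1.18099985e+00, 2.41458309e-01, 3.70851805e-03, 1.33523156e+00,
       2.33943710e-05, 1.57080132e+00]), 'qvel': array([-4.42657452e-04, -2.81731961e-04,  1.90011872e-03,  9.34340961e-05,
        2.54743125e-05,  5.15867228e-04]), 'effort': array([-1.61138061e-03, -3.72318077e+01,  2.52407777e+01,  1.67583913e-02,
       -1.94296990e-04,  8.16082519e-06]), 'position': array([0.1897546 , 0.46191367, 0.24138433]), 'tool_rot': array([ 1.93669045e-01,  9.81066311e-01, -1.06956374e-03, -2.23056372e-04]), 'ft_force': array([-0.25761254, -0.6539419 ,  0.34318983]), 'wrist_torque': array([ 0.01704392, -0.00838016,  0.02495669]), 'gripper_width': 0.9969316605717474}
tips 0.011
side [ 0.16539396 -0.54267695  0.86858932] [ 0.87747257 -0.3277943   0.1151878  -0.33064265] 53.40386540695578 [-0.07566738  0.          0.          0.          0.        ]
mould 0.56 [148. 160. 324. 285.]
mould 0.51 [278. 221. 283. 228.]
oiler 0.7 [359. 332. 398. 382.]
spray_can 0.82 [159. 120. 180. 172.]
top [ 0.48025885 -0.00788776  1.46211413] [-0.70421469  0.70894115 -0.02829704  0.02614169] 42.456209978580134 [-0.15902521  0.          0.          0.          0.        ]
ring 0.9 [214. 242. 251. 280.]
mould 0.67 [183. 156. 347. 312.]
oiler 0.63 [428. 225. 455. 251.]
spray_can 0.9 [111. 218. 144. 240.]
```

View pics/side0.png

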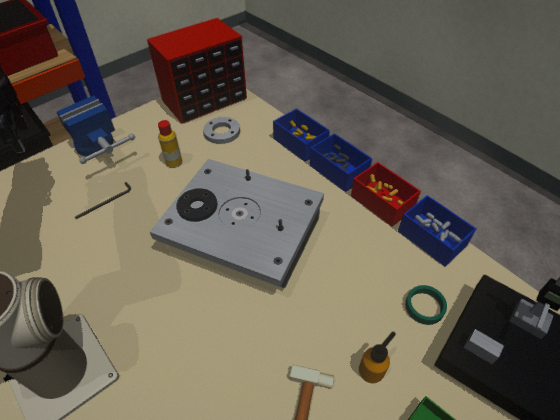

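View pics/top0.png

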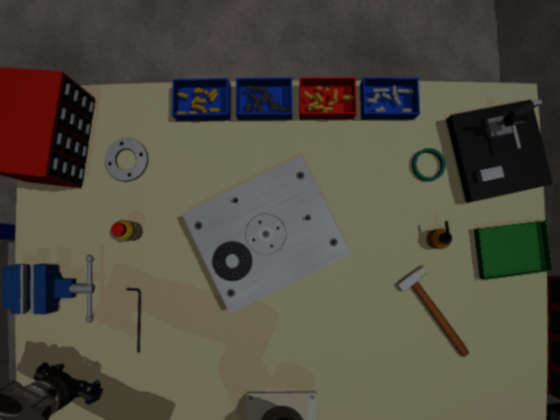

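Run:
```python
from h import *
t=robot.snapshot("top"); s=robot.snapshot("side")
for n,p in(("top",t),("side",s)):
    ms=robot.outline_of("ring",p)
    for m in ms[:2]:
        c,_=cv2.findContours(m["mask"].astype(np.uint8),cv2.RETR_EXTERNAL,cv2.CHAIN_APPROX_NONE)
        c=max(c,key=cv2.contourArea).reshape(-1,2)
        w=onplane(p,c,0.107)
        (x,y),r=cv2.minEnclosingCircle(w[:,:2].astype(np.float32)); 
        A=np.c_[2*w[:,:2],np.ones(len(w))]; q=np.linalg.lstsq(A,(w[:,:2]**2).sum(1),rcond=None)[0]
        print(n,m["score"],m["extent"],"enc",x,y,r,"fit",q[:2],np.sqrt(q[2]+q[0]**2+q[1]**2))
print("recess top guess",onplane(t,[[266,234]],.087), "side",onplane(s,[[239.5,212]],.087))
print("screws top", onplane(t,[[307,217],[235,200]],.12))
print("plate corners",onplane(t,[[181,215],[302,155],[348,254],[229,310]],.093))
def crop(p,n,x0,y0,x1,y1,k): cv2.imwrite(f"pics/{n}.png",cv2.resize(p["pixels"][y0:y1,x0:x1],None,fx=k,fy=k,interpolation=cv2.INTER_CUBIC))
crop(t,"topc",175,150,355,315,4); crop(s,"sidec",145,155,330,290,4)
print("z", np.median(t["z_map"][190:200,260:270]),)
```

```text
top 0.72 [215.1, 241.8, 250.3, 280.3] enc 0.4512783885002136 0.119723379611969 0.051082149147987366 fit [0.45091363 0.12025001] 0.04878077420683027
side 0.82 [176.0, 185.8, 213.6, 219.5] enc 0.4504353106021881 0.11655423045158386 0.05492543801665306 fit [0.45080093 0.11615583] 0.05171576119386399
recess top guess [[0.51732345 0.03520352 0.087     ]] side [[0.52372652 0.03973971 0.087     ]]
screws top [[ 0.55801328 -0.0679901   0.12      ]
 [ 0.60165768  0.11119273  0.12      ]]
plate corners [[ 0.5666709   0.25186324  0.093     ]
 [ 0.71879098 -0.05804608  0.093     ]
 [ 0.46496893 -0.17227722  0.093     ]
 [ 0.32586962  0.12941671  0.093     ]]
z 1.3762151
```

View pics/topc.png

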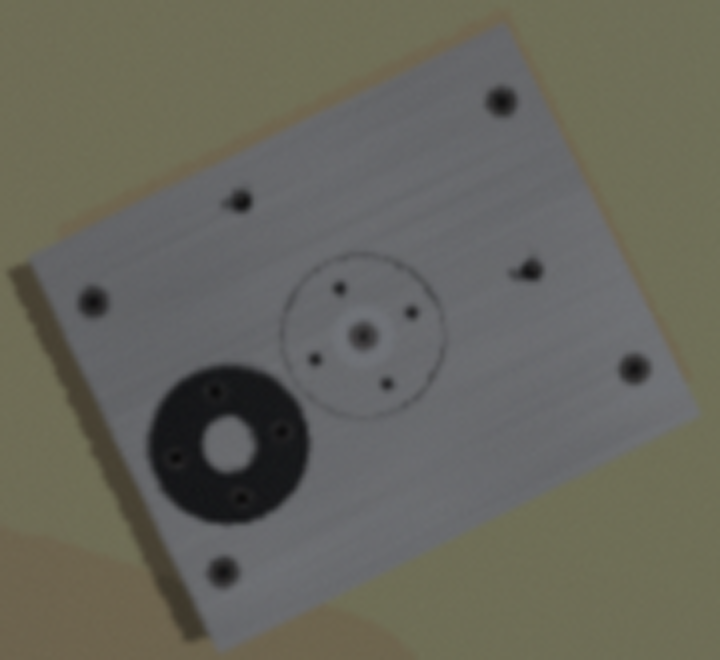

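View pics/sidec.png

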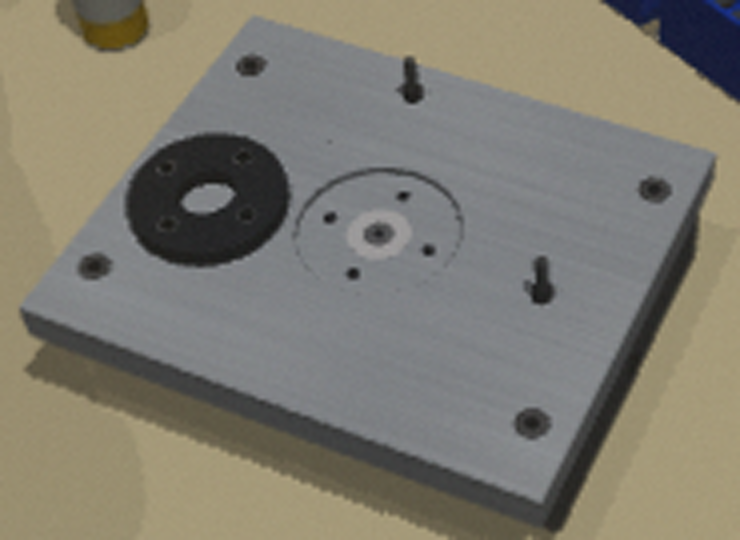

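Run:
```python
from h import *
t=robot.snapshot("top"); s=robot.snapshot("side")
c2=lambda a,o:(np.array(a,float)+.5)/4-.5+np.array(o)
T=c2([[93,302],[502,101],[634,369],[223,572]],(175,150)); S=c2([[250,65],[655,189],[532,423],[94,266]],(145,155))
for n,p,c in(("top",t,T),("side",s,S)):
    w=onplane(p,c,.093)[:,:2]; print(n,"plate centre",w.mean(0), "d",np.linalg.norm(w-np.roll(w,1,0),axis=1))
print("rim top",onplane(t,c2([[363.5,335.5]],(175,150)),.093)[:,:2],"ring",onplane(t,c2([[229,444]],(175,150)),.107)[:,:2])
# ortho images
for n,p in(("top",t),("side",s)):
  for z in(.093,.107):
    gx,gy=np.meshgrid(np.arange(.38,.62,.0005),np.arange(.2,-.06,-.0005))
    P=proj(p,np.c_[gx.ravel(),gy.ravel(),np.full(gx.size,z)]).astype(np.float32)
    im=cv2.remap(p["pixels"],P[:,0].reshape(gx.shape),P[:,1].reshape(gx.shape),cv2.INTER_CUBIC)
    cv2.imwrite(f"pics/o_{n}_{int(z*1000)}.png",im)
    g=cv2.cvtColor(im,cv2.COLOR_BGR2GRAY)
    if z==.107:
        m=(g<60 if n=="top" else g<70).astype(np.uint8)
        cs,_=cv2.findContours(m,cv2.RETR_EXTERNAL,cv2.CHAIN_APPROX_NONE); c=max(cs,key=cv2.contourArea)
        e=cv2.fitEllipse(c); print(n,"ring",.38+e[0][0]*.0005,.2-e[0][1]*.0005,np.array(e[1])*.5)
    else:
        # recess: maximise dark along circle
        gb=cv2.GaussianBlur(g,(0,0),2).astype(np.float32); best=[]
        th=np.linspace(0,2*np.pi,180)
        for dx in np.arange(-.012,.0121,.0005):
          for dy in np.arange(-.012,.0121,.0005):
            x=(.52+dx+.0515*np.cos(th)-.38)/.0005; y=(.2-(.037+dy+.0515*np.sin(th)))/.0005
            v=cv2.remap(gb,x.astype(np.float32)[None],y.astype(np.float32)[None],1); best.append((np.clip(v,60,None).mean(),.52+dx,.037+dy))
        print(n,"recess",sorted(best)[:3])
for o,p in(("top",t),("side",s)):
  for nm in("oiler","spray_can"):
    e=robot.look_for(nm,p)[:1]
    if e: e=e[0]["extent"]; print(o,nm,onplane(p,[[(e[0]+e[2])/2,(e[1]+e[3])/2]],.08))
cv2.imwrite("pics/o.png",np.hstack([cv2.imread("pics/o_top_93.png")[:, :395],cv2.imread("pics/o_side_93.png")[:,:395]]))
```

```text
top plate centre [0.5184229  0.03662067] d [0.18986902 0.29023111 0.19006439 0.28958066]
side plate centre [0.52142047 0.03760803] d [0.19073062 0.29179407 0.19117706 0.29092671]
rim top [[0.51843518 0.03627568]] ring [[0.45063576 0.12033825]]
top recess [(np.float32(92.91165), np.float64(0.518), np.float64(0.037000000000000005)), (np.float32(92.92812), np.float64(0.5185000000000001), np.float64(0.037000000000000005)), (np.float32(93.04286), np.float64(0.5185000000000001), np.float64(0.036500000000000005))]
top ring 0.45054121398925784 0.12080859375000001 [98.25950623 99.62611389]
side recess [(np.float32(103.63847), np.float64(0.5195000000000001), np.float64(0.0345)), (np.float32(103.75115), np.float64(0.519), np.float64(0.0345)), (np.float32(103.75169), np.float64(0.5195000000000001), np.float64(0.035))]
side ring 0.45052140045166017 0.11598217773437501 [ 99.82914734 109.79393005]
top oiler [[ 0.50551751 -0.41434088  0.08      ]]
top spray_can [[0.52777616 0.39641814 0.08      ]]
side oiler [[ 0.50448427 -0.42455439  0.08      ]]
side spray_can [[0.52984289 0.38965772 0.08      ]]
```

View pics/o.png

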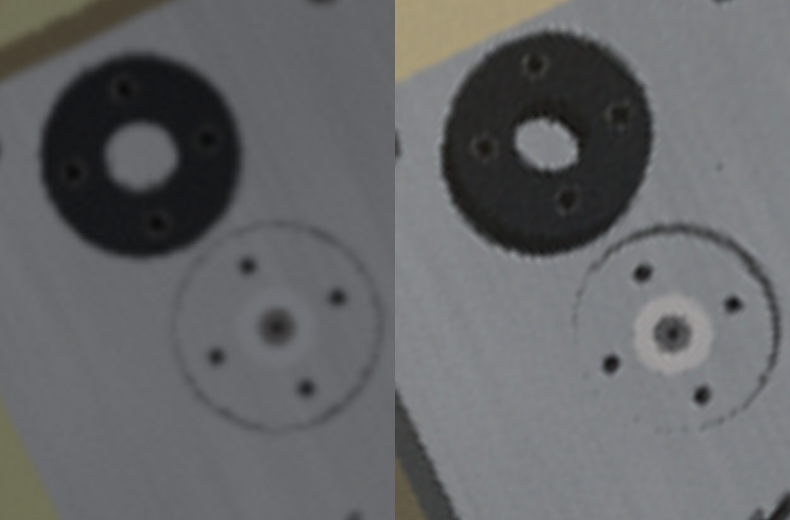

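```bash
cat >> h.py <<'E'
def plan(target,yang=None):
    o=robot.get_obs(); r=R.from_quat(o["tool_rot"])
    lin=r.inv().apply(np.array(target)-o["position"])/.03
    rot=None
    if yang is not None:
        a=np.radians(yang); y=np.array([np.cos(a),np.sin(a),0]); z=np.array([0,0,-1.]); x=np.cross(y,z)
        rt=R.from_matrix(np.c_[x,y,z]); rot=(r.inv()*rt).as_rotvec()/np.radians(8)
    print("lin",np.round(lin,3),"rot",None if rot is None else np.round(rot,3))
E
python3 -c "
from h import *
plan([.404,.179,.22],39.1);plan([.404,.179,.14],39.1);print(R.from_quat(robot.get_obs()['tool_rot']).as_matrix().round(3))"
```

```text
lin [-10.19   -6.03    0.743] rot [-0.    -0.     3.571]
lin [-10.19  -6.03   3.41] rot [-0.    -0.     3.571]
[[-0.925  0.38  -0.   ]
 [ 0.38   0.925 -0.   ]
 [ 0.    -0.    -1.   ]]
```

Call:
carry_out(
  series=[
    {"linear":[-2.5,-1.5,0.2],"rot":[0,0,1],"gripper":-0.18},
    {"linear":[-4,-2.4,0.5],"rot":[0,0,2],"gripper":-0.18},
    {"linear":[-5.5,-3.3,0.74],"rot":[0,0,3],"gripper":-0.18},
    {"linear":[-7,-4.2,0.74],"rot":[0,0,3.57],"gripper":-0.18},
    {"linear":[-8.5,-5,0.74],"rot":[0,0,3.57],"gripper":-0.18},
    {"linear":[-10.19,-6.03,0.74],"rot":[0,0,3.57],"gripper":-0.18},
    {"linear":[-10.19,-6.03,0.74],"rot":[0,0,3.57],"gripper":-0.18},
    {"linear":[-10.19,-6.03,0.74],"rot":[0,0,3.57],"gripper":-0.18},
    {"linear":[-10.19,-6.03,2],"rot":[0,0,3.57],"gripper":-0.18},
    {"linear":[-10.19,-6.03,3],"rot":[0,0,3.57],"gripper":-0.18},
    {"linear":[-10.19,-6.03,3.4],"rot":[0,0,3.57],"gripper":-0.18},
    {"linear":[-10.19,-6.03,3.4],"rot":[0,0,3.57],"gripper":-0.18},
    {"linear":[-10.19,-6.03,3.4],"rot":[0,0,3.57],"gripper":-0.18},
  ],
)

```text
clock: 2.4
position: [0.404, 0.1795, 0.1407]
tool_rot: [0.429, 0.903, 0.0, -0.0]
ft_force: [0.2, 0.3, 0.6]
gripper_width: 0.592
```

Run:
```python
from h import *
o=robot.get_obs(); print(o["clock"],o["position"],o["ft_force"],o["gripper_width"],robot.tips_ahead)
plan([.404,.179,.108],39.1)
t=robot.snapshot("top"); s=robot.snapshot("side")
print(proj(t,[[.404,.179,.13]]),proj(s,[[.404,.179,.13]]))
def crop(p,n,x0,y0,x1,y1,k): cv2.imwrite(f"pics/{n}.png",cv2.resize(p["pixels"][y0:y1,x0:x1],None,fx=k,fy=k,interpolation=cv2.INTER_CUBIC))
crop(t,"t1",165,180,325,310,4); crop(s,"s1",105,135,265,265,4)
```

```text
2.4 [0.40401934 0.17949807 0.14068135] [0.24369878 0.267759   0.63751862] 0.5918539348672979 0.011
lin [-0.013 -0.011  1.089] rot [ 0.001 -0.001  0.005]
[[207.2885375  279.87832318]] [[165.22142585 192.78196724]]
```

View pics/t1.png

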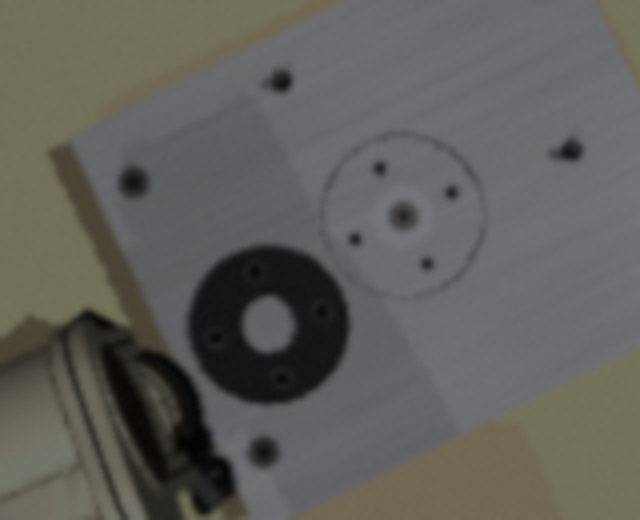

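View pics/s1.png

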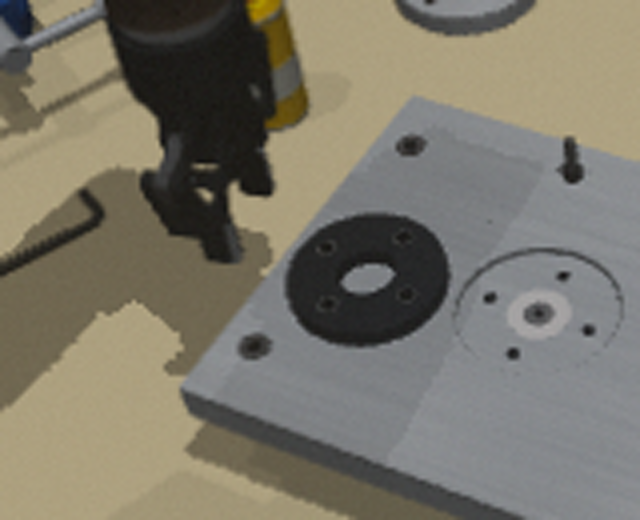

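Run:
```python
from h import *
s=robot.snapshot("side"); o=robot.get_obs(); r=R.from_quat(o["tool_rot"]).as_matrix(); p=o["position"]
# points of the depth map near the gripper: lowest along tool axes
v,u=np.mgrid[170:206,135:180]; z=s["z_map"][170:206,135:180]
d,c=ray(s,np.c_[u.ravel(),v.ravel()]); w=c+d*z.ravel()[:,None]
q=(w-p)@r; k=(z.ravel()>0)&(abs(q[:,1])<.07)&(abs(q[:,0])<.04)&(q[:,2]>-.03)&(q[:,2]<.03)
q=q[k]; 
for sg in(-1,1):
    a=q[q[:,1]*sg>0]; a=a[np.argsort(-a[:,2])][:10]; print(sg,(a*1000).round(1))
```

```text
-1 [[-29.2  -7.5  29.6]
 [ -6.8 -30.5   4.8]
 [  0.4 -31.8   4.7]
 [ -9.7 -24.1   4.1]
 [ -9.8 -31.    3.8]
 [ -6.5 -34.1   1. ]
 [-10.7 -31.    0.1]
 [ -4.7 -35.4  -0.1]
 [ -8.5 -31.8  -0.4]
 [  4.7 -36.   -2.6]]
1 [[  5.   27.8   7. ]
 [  6.7  26.1   5.7]
 [ -6.2  27.5   5. ]
 [  0.9  25.7   4.3]
 [ -1.6  26.    4.3]
 [ -5.   25.    2.7]
 [  8.8  26.3   2.7]
 [-10.1  25.6   2.5]
 [ -6.6  28.1   2. ]
 [-10.5  32.1   1.8]]
```

Call:
carry_out(
  series=[
    {"linear":[0,0,0.6],"rot":[0,0,0],"gripper":-0.18},
    {"linear":[0,0,1.0],"rot":[0,0,0],"gripper":-0.18},
    {"linear":[0,0,1.28],"rot":[0,0,0],"gripper":-0.18},
    {"linear":[0,0,1.28],"rot":[0,0,0],"gripper":-0.18},
    {"linear":[-0.2,0,1.28],"rot":[0,0,0],"gripper":-0.18},
    {"linear":[-0.4,0,1.28],"rot":[0,0,0],"gripper":-0.18},
    {"linear":[-0.55,0,1.28],"rot":[0,0,0],"gripper":-0.18},
    {"linear":[-0.7,0,1.28],"rot":[0,0,0],"gripper":-0.18},
    {"linear":[-0.85,0,1.28],"rot":[0,0,0],"gripper":-0.18},
    {"linear":[-1.0,0,1.28],"rot":[0,0,0],"gripper":-0.18},
    {"linear":[-1.15,0,1.28],"rot":[0,0,0],"gripper":-0.18},
    {"linear":[-1.15,0,1.28],"rot":[0,0,0],"gripper":-0.18},
  ],
)

```text
clock: 3.75
position: [0.4252, 0.1528, 0.1021]
tool_rot: [0.43, 0.903, 0.001, -0.001]
ft_force: [-2.9, 3.3, 2.5]
gripper_width: 0.585
```

```bash
cat > look.py <<'E'
from h import *
import sys
n=sys.argv[1]
o=robot.get_obs(); print(o["clock"],o["position"],o["ft_force"])
t=robot.snapshot("top"); s=robot.snapshot("side")
def crop(p,n,x0,y0,x1,y1,k): return cv2.resize(p["pixels"][y0:y1,x0:x1],None,fx=k,fy=k,interpolation=cv2.INTER_CUBIC)
cv2.imwrite(f"pics/{n}.png",np.hstack([crop(t,"",200,190,300,290,4),crop(s,"",155,155,255,255,4)]))
for nm,p in(("top",t),("side",s)):
    for m in robot.outline_of("ring",p)[:1]:
        c,_=cv2.findContours(m["mask"].astype(np.uint8),cv2.RETR_EXTERNAL,cv2.CHAIN_APPROX_NONE)
        w=onplane(p,max(c,key=cv2.contourArea).reshape(-1,2),0.107)[:,:2]
        q=np.linalg.lstsq(np.c_[2*w,np.ones(len(w))],(w**2).sum(1),rcond=None)[0]
        print(nm,m["score"],q[:2],np.sqrt(q[2]+q[0]**2+q[1]**2))
E
python3 look.py p2
```

```text
3.75 [0.42524801 0.15275695 0.10207559] [-2.88393476  3.2515134   2.45244111]
top 0.55 [0.46183733 0.10866366] 0.047033189390770266
side 0.9 [0.45848388 0.10668972] 0.051899624978787876
```

View pics/p2.png

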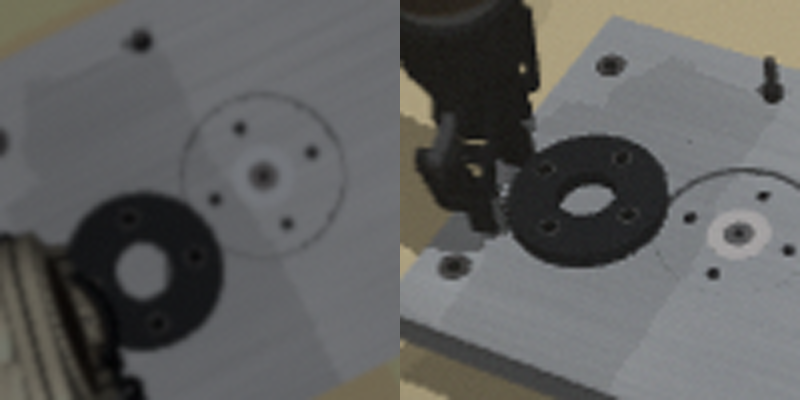

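```bash
cat > rel.py <<'E'
from h import *
import sys
v=list(map(float,sys.argv[1:])) # top: ring crop xy, recess crop xy
t=robot.snapshot("top"); c2=lambda a:(np.array([a])+.5)/4-.5+np.array([200,190])
a=onplane(t,c2(v[:2]),.107)[0]; b=onplane(t,c2(v[2:4]),.093)[0]; o=robot.get_obs()
r=R.from_quat(o["tool_rot"])
print("ring",a[:2],"rec",b[:2],"vec",b[:2]-a[:2],np.linalg.norm(b[:2]-a[:2]))
print("tool-frame vec units",r.inv().apply(np.r_[b[:2]-a[:2],0])/.03, "ring in tool mm",r.inv().apply(a-o["position"])*1000)
E
python3 rel.py 146 271 263 175.5
```

```text
ring [0.45871307 0.10965755] rec [0.51843713 0.03659222] vec [ 0.05972406 -0.07306533] 0.0943689842391725
tool-frame vec units [-3.14561921  0.00704571 -0.00599379] ring in tool mm [-54.55108628  -1.27508039  -5.02598587]
```

Call:
carry_out(
  series=[
    {"linear":[-0.15,0,0],"rot":[0,0,0],"gripper":-0.18},
    {"linear":[-0.3,0,0],"rot":[0,0,0],"gripper":-0.18},
    {"linear":[-0.45,0,0],"rot":[0,0,0],"gripper":-0.18},
    {"linear":[-0.6,0,0],"rot":[0,0,0],"gripper":-0.18},
    {"linear":[-0.75,0,0],"rot":[0,0,0],"gripper":-0.18},
    {"linear":[-0.9,0,0],"rot":[0,0,0],"gripper":-0.18},
    {"linear":[-1.05,0,0],"rot":[0,0,0],"gripper":-0.18},
    {"linear":[-1.2,0,0],"rot":[0,0,0],"gripper":-0.18},
    {"linear":[-1.35,0,0],"rot":[0,0,0],"gripper":-0.18},
    {"linear":[-1.5,0,0],"rot":[0,0,0],"gripper":-0.18},
    {"linear":[-1.65,0,0],"rot":[0,0,0],"gripper":-0.18},
    {"linear":[-1.8,0,0],"rot":[0,0,0],"gripper":-0.18},
    {"linear":[-1.95,0,0],"rot":[0,0,0],"gripper":-0.18},
    {"linear":[-2.1,0,0],"rot":[0,0,0],"gripper":-0.18},
    {"linear":[-2.2,0,0],"rot":[0,0,0],"gripper":-0.18},
    {"linear":[-2.2,0,0],"rot":[0,0,0],"gripper":-0.18},
  ],
)

```text
clock: 5.6
position: [0.4668, 0.1017, 0.102]
tool_rot: [0.429, 0.903, 0.001, -0.001]
ft_force: [-3.4, 4.0, 3.3]
gripper_width: 0.591
```

```bash
python3 look.py p3
```

```text
5.6 [0.46681843 0.10169413 0.10204941] [-3.37039933  4.01991769  3.27387124]
top 0.95 [0.50440855 0.05183656] 0.03861279876513581
side 0.62 [0.50012011 0.05544117] 0.050580151433411144
```

View pics/p3.png

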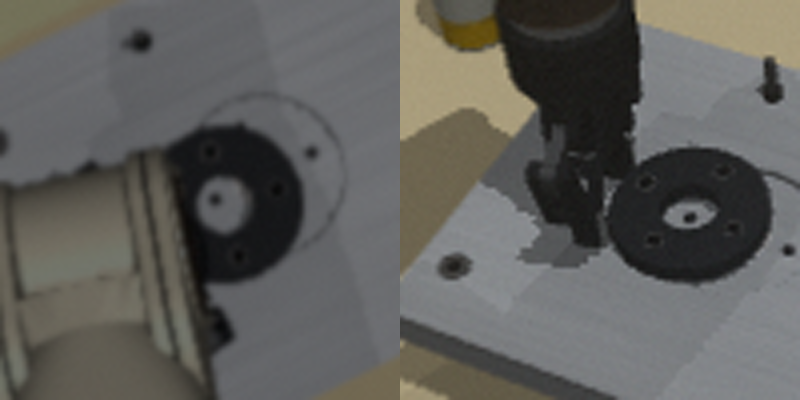

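```bash
python3 rel.py 224.5 204.5 263 175.5
```

```text
ring [0.50003555 0.0603353 ] rec [0.51843713 0.03659222] vec [ 0.01840158 -0.02374307] 0.030039170153568846
tool-frame vec units [-1.00101829 -0.02389826 -0.00207599] ring in tool mm [-53.04095171  -0.33862645  -5.04821959]
```

Call:
carry_out(
  series=[
    {"linear":[-0.1,-0.01,0],"rot":[0,0,0],"gripper":-0.18},
    {"linear":[-0.2,-0.02,0],"rot":[0,0,0],"gripper":-0.18},
    {"linear":[-0.3,-0.02,0],"rot":[0,0,0],"gripper":-0.18},
    {"linear":[-0.4,-0.02,0],"rot":[0,0,0],"gripper":-0.18},
    {"linear":[-0.5,-0.02,0],"rot":[0,0,0],"gripper":-0.18},
    {"linear":[-0.6,-0.02,0],"rot":[0,0,0],"gripper":-0.18},
    {"linear":[-0.7,-0.02,0],"rot":[0,0,0],"gripper":-0.18},
    {"linear":[-0.8,-0.02,0],"rot":[0,0,0],"gripper":-0.18},
    {"linear":[-0.9,-0.02,0],"rot":[0,0,0],"gripper":-0.18},
    {"linear":[-0.95,-0.02,0],"rot":[0,0,0],"gripper":-0.18},
    {"linear":[-0.95,-0.02,0],"rot":[0,0,0],"gripper":-0.18},
  ],
)

```text
clock: 6.95
position: [0.4848, 0.0782, 0.1016]
tool_rot: [0.43, 0.903, -0.0, -0.0]
ft_force: [-1.6, 1.9, 0.1]
gripper_width: 0.588
```

```bash
python3 look.py p4
```

```text
6.95 [0.48475603 0.07817872 0.10160818] [-1.61217601  1.92919784  0.06693071]
top 0.85 [0.5217004  0.02918891] 0.038174538800610114
side 0.71 [0.5161102  0.02766615] 0.05010719104397648
```

View pics/p4.png

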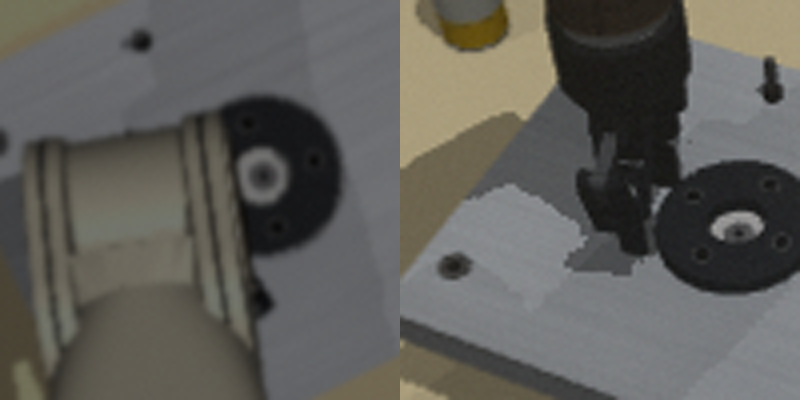

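```bash
cat > ht.py <<'E'
from h import *
for n in("side","top"):
    s=robot.snapshot(n)
    c=np.array([.519,.037]); 
    th=np.radians(np.arange(0,360,30)); P=np.c_[c[0]+.036*np.cos(th),c[1]+.036*np.sin(th),np.full(12,.101)]
    uv=proj(s,P); H=[];W=[]
    for u,v in uv:
        u,v=int(round(u)),int(round(v)); z=s["z_map"][v-1:v+2,u-1:u+2]; z=np.median(z[z>0]) if (z>0).any() else np.nan
        d,o=ray(s,[[u,v]]); W.append(o+d[0]*z)
    W=np.array(W); print(n,(W[:,2]*1000).round(1))
    k=(W[:,2]<.112)&(W[:,2]>.09)
    if k.sum()>5:
        A=np.c_[W[k,:2]-c,np.ones(k.sum())]; q=np.linalg.lstsq(A,W[k,2],rcond=None)[0]; print("tilt deg",np.degrees(q[:2]).round(2),"h",q[2].round(4))
    # plate reference
    ref=[]
    for p in([.60,.04],[.56,-.03],[.52,-.05],[.47,-.05]):
        u,v=np.round(proj(s,[[*p,.093]])[0]).astype(int); d,o=ray(s,[[u,v]]); ref.append((o+d[0]*np.median(s["z_map"][v-1:v+2,u-1:u+2]))[2])
    print(" plate",np.round(np.array(ref)*1000,1))
E
python3 ht.py; python3 rel.py 263.5 175 263 175.5
```

```text
side [102.2 102.6 102.6 104.  102.3 102.5 102.4 101.  102.1 102.5 102.6 101.2]
tilt deg [0.13 0.85] h 0.1023
 plate [94.6 94.2 93.2 95.9]
top [100.1  99.1 532.2 538.3 545.8 542.1 100.2 101.2 100.9  99.5 102.3 100.8]
tilt deg [-0.05 -1.65] h 0.1001
 plate [89.2 92.2 92.5 91.9]
ring [0.518358   0.03582263] rec [0.51843713 0.03659222] vec [7.91307167e-05 7.69588569e-04] 0.0007736460663396528
tool-frame vec units [ 1.82449242e-02  1.82250895e-02 -1.50891834e-05] ring in tool mm [-54.12842518  -0.72427516  -5.2674393 ]
```

Call:
carry_out(
  series=[
    {"linear":[0.1,0,0],"rot":[0,0,0],"gripper":-0.18},
    {"linear":[0.3,0,0],"rot":[0,0,0],"gripper":-0.18},
    {"linear":[0.8,0,0],"rot":[0,0,0],"gripper":-0.18},
    {"linear":[1.3,0,-0.8],"rot":[0,0,0],"gripper":-0.18},
    {"linear":[2.5,0,-2],"rot":[0,0,0],"gripper":-0.18},
    {"linear":[4,0,-3.5],"rot":[0,0,0],"gripper":-0.18},
    {"linear":[5.0,0,-4],"rot":[0,0,0],"gripper":-0.18},
    {"linear":[5.0,0,-4],"rot":[0,0,0],"gripper":-0.18},
    {"linear":[5.0,0,-4],"rot":[0,0,0],"gripper":-0.18},
    {"linear":[5.0,0,-4],"rot":[0,0,0],"gripper":-0.18},
  ],
)

```text
clock: 8.3
position: [0.3898, 0.1945, 0.221]
tool_rot: [0.43, 0.903, -0.001, -0.0]
ft_force: [-0.1, 0.1, -0.1]
gripper_width: 0.59
```

```bash
python3 look.py p5; python3 ht.py
```

```text
8.3 [0.389809   0.19451831 0.2210335 ] [-0.08455757  0.07706706 -0.10016141]
top 0.86 [0.51875494 0.03707788] 0.0484411202181018
side 0.89 [0.51511297 0.02816292] 0.051993319541305344
side [101.6 101.7 101.8 103.8 101.8 102.  101.9 101.7 102.1 102.5 101.1 101.7]
tilt deg [-0.32  0.45] h 0.102
 plate [94.1 93.9 94.  94.2]
top [101.6 100.5  99.5  98.9 100.4 100.6 101.1 101.7 101.  101.1  99.  100.3]
tilt deg [-0.61 -0.73] h 0.1005
 plate [92.7 92.6 91.1 93.3]
```

View pics/p5.png

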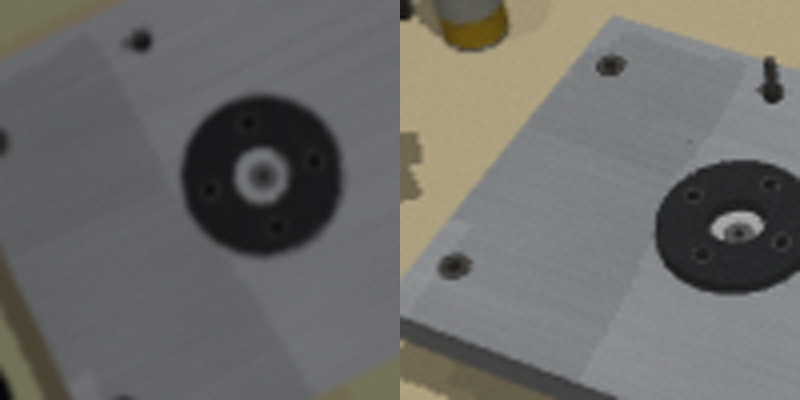

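Run:
```python
from h import *
t=robot.snapshot("top")
a=cv2.imread("pics/top0.png"); d=cv2.absdiff(a,t["pixels"]).max(2)
for n,(u,v) in dict(screw_a=(307,217),screw_b=(235,200),oiler=(440,238),can=(122,230)).items(): print(n,d[v-6:v+7,u-6:u+7].max())
robot.hand_in(); print(robot.get_obs()["clock"])
```

```text
screw_a 6
screw_b 6
oiler 4
can 5
the job is handed in; nothing more can be done
the job is handed in; nothing more can be done
```

I pushed the ring about 108 mm in a straight line with both fingertips held low against its rim. It dropped into the recess. I then backed the arm off and handed the job in at about 8.5 s.

Last checks, taken with the arm clear:
- **Height:** the ring's face measured 7.9 mm above the plate in both cameras' depth maps (8 mm expected when seated).
- **Centring:** in the top picture the ring centre was within about 1 mm of the recess centre.
- **Level:** fitted tilt was about 0.5° in the side view and 1° in the top view, with opposite signs. I took that as depth noise, so the level limit of 1.4° is met but not tightly confirmed.
- **Other objects:** the image patches around both screws, the oil bottle and the spray can matched the first picture.
- **Contact:** wrist force was near zero after the retreat. The highest reading after any move was about 6 N.

One check disagreed: the side camera's outline of the ring gave a centre about 9 mm off. That fit assumed the unseated height and included the ring's side wall, so I did not rely on it.

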